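# Clamp the notice panel on the pharmacy counter with the under-ledge knob

### The job

Lift the loose white notice panel out of its stand and set it in the slot of the grey counter clamp, upright, about centred and fully down, and let go of it. Then turn the four-spoke knob under the clamp's ledge, counter-clockwise seen from above, until the jaw grips the panel firmly; feel for the tightening and stop there, without forcing the knob or crushing the panel. Leave the other goods on the counter alone.

Things in the scene. Friction and masses are not known exactly. Their poses are not given: they have to be found in the camera images.
- panel: Loose rigid white panel, 10 mm thick (its x), 110 mm wide (its y), 130 mm high (its z), about 0.16 kg; origin at the centre of its lower edge. It starts upright in the stand. Pinch it by its top edge across its thickness. Either face may look forward.
- stand: Fixed grey stand, foot 90 x 150 mm; its slot, 14 mm wide in its x and 118 mm long in its y, has its floor 10 mm and its rim 50 mm above the counter. Origin: centre of the underside; z up.
- clamp: Fixed grey clamp; origin on the counter below the slot, z up; its x points from the slot to the overhanging front edge of its ledge, which faces away from the robot. Below the ledge a riser fills x -95 to +5 mm; a 12 mm foot plate reaches x +45 mm. Behind the slot (-x) stands a stop plate 90 mm long, 60 mm high; its face is at x -8 mm, set by hand within 2 mm of that, not measured.
- slot (a point): Point on the ledge's top (the slot's floor) at x 0, y 0 of the clamp, 100 mm above the counter; axes as the clamp's. Set the panel's lower edge here, its width along y. Slot 15 to 22 mm wide at the start, open at both ends.
- ledge (a point): Middle of the ledge's front edge, on top: clamp x +82 mm, y 0, 100 mm above the counter; axes as the clamp's. The ledge is 18 mm thick (underside 82 mm above the counter), 160 mm wide in y, and bare for 50 mm behind this edge.
- jaw: Moving jaw in front of the slot: rubber-faced aluminium bar 80 mm long (y), 13 mm thick, 36 mm high with its sloping lip, on the ledge; origin at the foot of its gripping face, axes as the clamp's. It moves to the stop (-x) by 8 mm per rad of knob turn. Sprung: about 12 N per mm once it bears on the panel. Firm is 15 to 30 N (10 N at the least); over 60 N crushes the panel.
- knob: Black cross knob hanging under the ledge; upright axis at clamp x +75 mm, y 0; origin on the axis at the knob's underside, 53 mm above the counter, z up. Four spokes along its own +x, +y, -x, -y, each 12 mm wide, 55 to 70 mm above the counter, reaching 58 mm from the axis; hub radius 17 mm. It tightens counter-clockwise seen from above (positive about z).
- knob_axis (a point): On the knob's axis at mid-height of the spokes. Shut fingers reaching down past the ledge's edge can push the spokes round one after another, about 49 mm from the axis. Turning freely takes 0.25 N m; once the jaw bears this climbs by 0.75 N m per rad: 0.4 to 0.5 N m is firm, 0.7 N m crushes. Friction hides the load when the push stops: read it while moving. It stays where it is left. Do not load it with more than 25 N.
- bottle_a: Bystander, to be left alone: green medicine bottle 52 mm across, 115 high; origin at the centre of its underside.
- carton_a: Bystander, to be left alone: upright pale carton 28 x 50 x 85 high; origin at the centre of its underside.
- carton_b: Bystander, to be left alone: flat carton 50 x 110 x 30 high; origin at the centre of its underside.
- jar_a: Bystander, to be left alone: jar 66 mm across, 85 high; origin at the centre of its underside.
- carton_c: Bystander, to be left alone: carton 45 x 75 x 60 high; origin at the centre of its underside.
- bottle_b: Bystander, to be left alone: small green bottle 48 mm across, 100 high; origin at the centre of its underside.
- cup: Bystander, to be left alone: open cup 72 mm across, 80 high; origin at the centre of its underside.
Things that resemble listed ones, but are neither listed nor needed, are in the scene too. Of the things like the panel, leave any that is red or turquoise; of the rest the larger one is meant.

How it is judged (in metres and radians):
On the way, in this order (a step that is already met when the one before it is completed fails the run):
1. the panel stands fully down in the clamp's slot and is let go, not yet gripped (z of panel in the frame of slot between -0.004 and 0.004 m and y of panel in the frame of slot between -0.025 and 0.025 m and x of panel in the frame of slot between -0.014 and 0.014 m and angle between panel's own z axis and vertical below 0.4 rad and contact force between the fingers and panel below 0.1 N and contact force between jaw and panel below 6 N), for 0.2 s.
2. the jaw grips the panel with at least 10 N (z of panel in the frame of slot between -0.004 and 0.004 m and y of panel in the frame of slot between -0.025 and 0.025 m and x of panel in the frame of slot between -0.014 and 0.014 m and contact force between jaw and panel above 10 N), for 0.3 s.
At the end, for the whole second after the job is handed in: The panel is released and at rest in the clamp's slot, within 4 mm of the slot's floor, within 25 mm of centred along the slot and within 14 mm across it, upright within 0.06 rad and in line with the slot within 0.08 rad, and the jaw presses on it with 10 N or more (all of step 2 and angle between panel's own z axis and vertical below 0.06 rad and angle between the y axis of panel and the y axis of slot, either way round below 0.08 rad and linear speed of panel below 0.01 m/s); the robot touches nothing.
It fails at once if the jaw crushes the panel (over 60 N) (contact force between jaw and panel above 60 N).
It fails at once if the knob is loaded with over 25 N (contact force between anything else and knob above 25 N).
It fails at once if a bystander is shifted by more than 30 mm (distance of any of bottle_a, carton_a, carton_b, jar_a, carton_c, bottle_b, cup from where it was at the start of the episode above 0.03 m).
It also fails if it takes over 58 s, if anything falls off the work surface, if the arm or the gripper's body presses on something with over 40 N, if the wrist force passes 120 N, or if a joint passes its speed limit or range.

### The arm

A 6-joint arm with a two-finger parallel gripper is mounted at the origin on the work surface. World frame = base frame: x ahead of the robot, y to its left, z up, the work surface at z = 0. Lengths are in mm, angles in rad, forces in N, time in s.
With the tool pointing down it reaches from about 400 to 925 mm from the base axis. Payload 12.5 kg.
Tool frame: the origin (TCP) lies at the very end of the fingers, on their centre line; the grasp point (between the pads) lies 19 mm behind it; z points along the fingers, y is the direction in which the jaws open and shut (so a half turn about z gives the same grasp; the last joint's range is limited). The gripper opens to 95 mm and grips with 3 to 60 N. Pads are 20 mm wide; open, the fingers measure 119 mm over their backs; the gripper's body (75 mm by 180 mm) begins 59 mm behind the grasp point.
Start: joints at [1.1, 0.491, 1.559, -0, 1.092, -0.106], TCP at [222.961, 583.897, 214.661] pointing down, gripper open.
Joint ranges: [-3.1, 3.1], [-0.84, 2.19], [0.05, 2.79], [-1.13, 4.28], [0.06, 2.93], [-2.69, 2.69]. Speed limits (rad/s): [2.22, 2.22, 2.79, 3.14, 3.14, 3.14].

### API

Orientations are given as a unit quaternion [w, x, y, z].
In Python, from workcell import arm gives the robot as it stands.
- The arm moves only by the tool servo_tool, never from a script. Its argument "motion" is a list of rows, each a list of 5 numbers: the shift along the tool's x, y, z in cm, then the turn about the tool's z in rad, then the finger opening in cm, from 0 to 9.51. In form: [[dx, dy, dz, roll, hand], ...]. A call has 1 to 20 rows; each row is the pose to reach, as a shift and turn from the pose commanded when the call began, along the tool's axes at that moment; what a row does not reach only later rows make up. A row lasts 1/8 s, in which the tool goes at most 62.5 mm and 10.7 degrees, less where a joint would pass 70% of its speed; a pose out of reach is approached as far as the arm can. A call with a gripper value outside its range is refused whole. The fingers move at their own pace and stop on an object; the grip force is fixed at half the most. Time passes only in rows, so rows that repeat a pose let the fingers close. It gives the time, the measured TCP pose, the force and the opening at its end, in the units of the state.
- arm.sense(): the state, without advancing time (a new reading comes with each control period).
- arm.get_image(name): name is "scene" or "top"; returns the picture (400x640x3 uint8, blue, green, red); there is no depth.
- arm.calibration(name): a dict with "mtx" (3x3 intrinsics, pixels), "R" (3x3) and "t" (3): a world point X has camera coordinates R X + t. Camera axes: x right, y down, z forward; pixel columns grow to the right and rows downward; lengths in mm; the calibration is good to about 2 mm. A picture is of the moment at which its call begins. calibration takes no time and is no camera call.
- arm.close_job(): hands the job in, once; it reports no verdict.
The state is a dict: "clock": time; "joints": joint angles; "joint_velocities": joint speeds; "joint_efforts": joint torques, N m; "ee_pos": TCP position; "ee_rot": TCP orientation; "wrist_force": force on the tool from outside, world axes, zero at the start; "moment": the same for the moment, N m; "width": finger opening in mm.
Only numpy, scipy, OpenCV 4.12 (cv2) and the standard library are available. Lean on these libraries where they do the work, as an engineer would, in place of code of your own. Each camera call takes 0.05 s, during which the arm holds its last target. There are 200 camera calls.

## Working session

There is one attempt and no reset: what is moved stays moved. The work goes in short steps, Python scripts to look and compute and a tool call to move; the robot and the scene stay as the last step left them, time stands still between calls to the robot, and variables do not carry over. Pictures are saved under pics/ and viewed, about 8 in all and at most 12, crops included, and the job is handed in when it is done.

Besides the shell and the picture viewer there is one more tool, called after "Call:" in YAML: its name, and indented under it one key for each argument. servo_tool: Moves the arm, as the interface text tells. Its arguments: {"type":"object","properties":{"motion":{"type":"array","items":{"type":"array","items":{"type":"number"}}}},"required":["motion"]}

```bash
mkdir -p pics
python3 - <<'E'
from workcell import arm
import cv2
for n in("scene","top"):
    im=arm.get_image(n); cv2.imwrite(f"pics/{n}0.png",im)
    c=arm.calibration(n); print(n,c["mtx"].tolist(),c["R"].tolist(),c["t"].tolist())
s=arm.sense(); print(s["clock"],s["ee_pos"],s["ee_rot"],s["width"],s["wrist_force"])
E
```

```text
scene [[480.5965745759727, 0.0, 324.3107405476616], [0.0, 480.5965745759727, 196.3748747822124], [0.0, 0.0, 1.0]] [[0.8284739502724128, 0.5600066435020984, -0.004844889424656825], [0.30473982218987294, -0.45805663031523336, -0.8350555455752259], [-0.46985588693950403, 0.6903453357977928, -0.5501443109317087]] [-462.9050017206642, -71.8084503229475, 1807.523058972298]
top [[391.05545793665357, 0.0, 318.0249488145466], [0.0, 391.05545793665357, 204.5002366326462], [0.0, 0.0, 1.0]] [[-0.00694508873392456, -0.9999690547024119, -0.0036953186659225935], [-0.974438663873515, 0.007597490280634552, -0.22452520680278845], [0.2245463339510961, 0.002041513899160362, -0.974461274823234]] [-13.56492014975884, 589.4502202552932, 1026.6378453858385]
0.1 [222.86523235 583.6966673  214.15326715] [-1.27131860e-04  1.81392023e-01  9.83410762e-01 -4.36544204e-04] 94.525232926343 [-0.49350197  0.19918568 -0.48327413]
```

View pics/scene0.png

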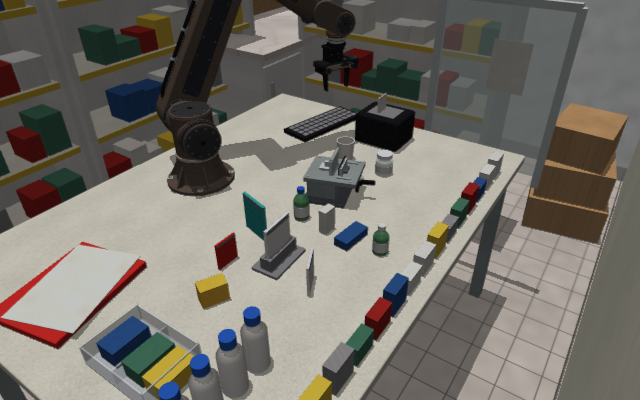

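View pics/top0.png

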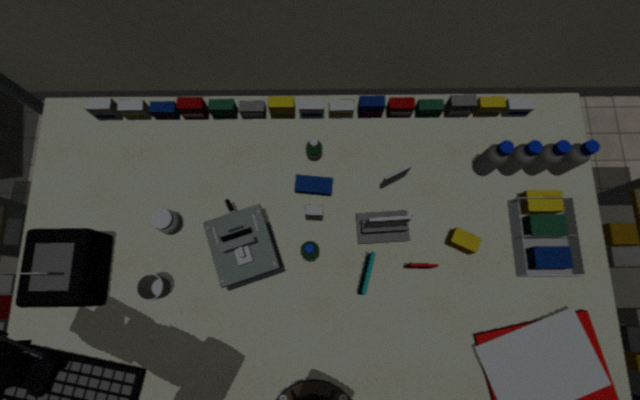

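The scene view shows the stand with the white panel at (278,245) and the clamp at (335,180). In the top view the stand is at (383,225) and the clamp at (242,245), with the knob's black spokes beyond its front edge at (229,205). Next I'll zoom in.

Run:
```python
import cv2,numpy as np
s=cv2.imread("pics/scene0.png");t=cv2.imread("pics/top0.png")
f=lambda im,x,y,w,h,k:cv2.convertScaleAbs(cv2.resize(im[y:y+h,x:x+w],None,fx=k,fy=k,interpolation=cv2.INTER_CUBIC),alpha=1.6)
a=f(t,195,190,100,100,4);b=f(t,340,190,100,75,4)
c=f(s,290,130,100,100,4);d=f(s,240,205,100,75,4)
out=np.zeros((600,800,3),np.uint8);A=np.hstack([a,c])[:340];out[:340]=A[:340]
out[340:600,:400]=b[:260];out[340:600,400:]=d[:260]
cv2.imwrite("pics/z0.png",out)
```

```text
(no output)
```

View pics/z0.png

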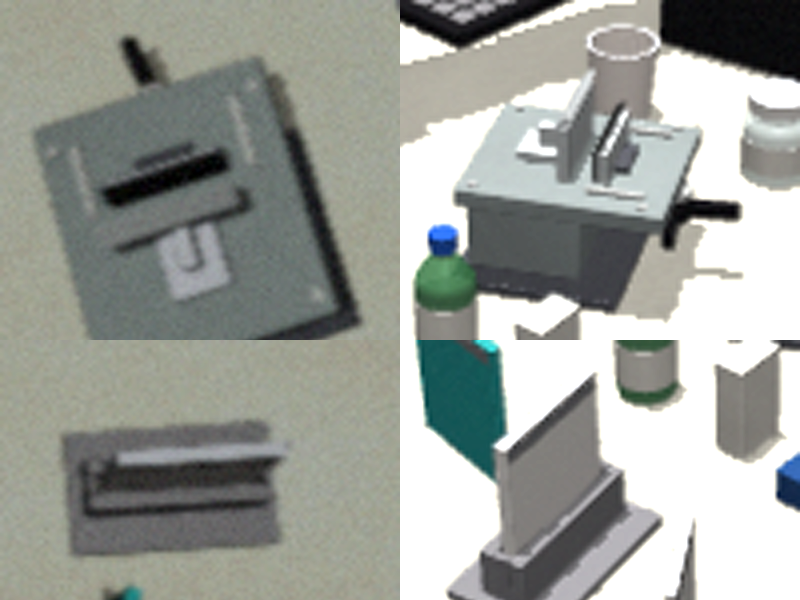

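Crop readings (top view): ledge front corners at pixel (204,222.5) and (260.5,205.5), with one spoke tip at (226.8,200). The panel's top edge runs from (369.5,219.5) to (411.5,217.5). I'll cast rays to get positions.

```bash
cat > h.py <<'E'
import numpy as np,cv2
from workcell import arm
def ray(n,u,v,z):
    c=arm.calibration(n);K,R,t=map(np.array,(c["mtx"],c["R"],c["t"]))
    o=-R.T@t;d=R.T@np.linalg.solve(K,[u,v,1.]);return (o+d*(z-o[2])/d[2])[:2]
def proj(n,X):
    c=arm.calibration(n);p=np.array(c["mtx"])@(np.array(c["R"])@X+np.array(c["t"]));return (p[:2]/p[2]).round(1)
E
python3 - <<'E'
from h import *
np.set_printoptions(precision=1,suppress=True)
T=lambda x,y:(195+x/4,190+y/4);B=lambda x,y:(340+x/4,190+(y-340)/4)
S=lambda x,y:(290+(x-400)/4,130+y/4);D=lambda x,y:(240+(x-400)/4,205+(y-340)/4)
def show(l,ca,z,*ps):
    P=np.array([ray(ca,*p,z) for p in ps]);d=P[1]-P[0]
    print(l,P.tolist(),"mid",P.mean(0),"len",np.linalg.norm(d),"ang",np.arctan2(d[1],d[0]))
show("ledge front top","top",100,T(36,130),T(262,62))
show("ledge front scene","scene",100,S(458,198),S(698,128)) 
show("ledge scene L,front","scene",100,S(660,225),S(700,128))
show("stop top back","top",160,T(95,232),T(240,190))
show("jaw top","top",136,T(105,197),T(228,160))
show("tip","top",62,T(127,38),T(127,38))
show("tip70","top",70,T(127,38),T(150,80))
show("panel top z140","top",140,B(118,458),B(286,450))
show("panel scene","scene",140,D(497,445),D(597,374))
show("panel scene back","scene",140,D(507,452),D(597,382))
show("stand foot","top",5,B(64,434),B(268,422)); show("stand foot2","top",5,B(72,554),B(280,542))
E
```

```text
ledge front top [[534.5314132772559, 288.46771541135377], [580.1661261971135, 137.9312383108734]] mid [557.3 213.2] len 157.30148747262777 ang -1.2764546912741899
ledge front scene [[431.929535544078, 70.81547808243283], [538.527445104831, 283.95750798032043]] mid [485.2 177.4] len 238.31206270710362 ang 1.1070477775736873
ledge scene L,front [[593.4646175068681, 127.58244988978993], [539.9961799858525, 284.9319215964971]] mid [566.7 206.3] len 166.18582989328118 ang 1.8983617402183124
stop top back [[458.6322420456083, 229.97447282332755], [484.2938115998287, 140.3884966477615]] mid [471.5 185.2] len 93.18885812861522 ang -1.2918200499218155
jaw top [[483.88833338463655, 230.85142514363406], [507.29073042425875, 152.65880821946192]] mid [495.6 191.8] len 81.61959034846015 ang -1.2799895248229642
tip [[606.9672981539775, 239.446036405694], [606.9672981539775, 239.446036405694]] mid [607.  239.4] len 0.0 ang 0.0
tip70 [[605.0007157836833, 237.50651193361844], [574.7977444785802, 220.12759642954765]] mid [589.9 228.8] len 34.84603535202412 ang -2.6194546856097225
panel top z140 [[531.7503155557247, -150.63632141384866], [536.1744818265016, -259.25624174209696]] mid [ 534.  -204.9] len 108.70998270309165 ang -1.5300881202361638
panel scene [[538.8920275069873, -259.1676634840255], [544.6367134085352, -155.98760154798458]] mid [ 541.8 -207.6] len 103.3398596729872 ang 1.5151774318550408
panel scene back [[549.4718683461076, -261.3704648365922], [550.5919543956563, -163.73641000527778]] mid [ 550.  -212.6] len 97.64047959510698 ang 1.5593245415052477
stand foot [[575.5741616034535, -129.3326047888051], [583.4376031590407, -279.7995571740046]] mid [ 579.5 -204.6] len 150.67228502013242 ang -1.518583568885453
stand foot2 [[486.9897464322596, -132.56877113717348], [494.5851759067555, -283.3275347878058]] mid [ 490.8 -207.9] len 150.9499763708801 ang -1.520457543045876
```

```bash
cat >> h.py <<'E'
from scipy.spatial.transform import Rotation as Ro
def mv(x,y,z,ang):
    s=arm.sense();w,*v=s["ee_rot"];R=Ro.from_quat([*v,w]).as_matrix()
    a=np.arctan2(R[1,1],R[0,1]);r=(a-ang+np.pi)%(2*np.pi)-np.pi
    print("cm",((R.T@(np.array([x,y,z])-s["ee_pos"]))/10).round(2),"roll",round(r,3))
def st():
    s=arm.sense();w,*v=s["ee_rot"];R=Ro.from_quat([*v,w]).as_matrix()
    print("t",round(s["clock"],2),"p",s["ee_pos"].round(1),"yang",round(np.arctan2(R[1,1],R[0,1]),3),"zax",R[:,2].round(3),"F",s["wrist_force"].round(1),"M",s["moment"].round(2),"w",round(s["width"],1))
E
python3 -c "
from h import *
mv(534,-205,185,0.047);st()"
```

```text
cm [-57.2  -62.58   2.97] roll 1.159
t 0.1 p [222.9 583.7 214.2] yang 1.206 zax [-0.    -0.001 -1.   ] F [-0.5  0.2 -0.5] M [-0.04 -0.   -0.  ] w 94.5
```

Call:
servo_tool:
  motion:
    - [-57.2, -62.6, 0, 1.16, 9.5]
    - [-57.2, -62.6, 0, 1.16, 9.5]
    - [-57.2, -62.6, 0, 1.16, 9.5]
    - [-57.2, -62.6, 0, 1.16, 9.5]
    - [-57.2, -62.6, 0, 1.16, 9.5]
    - [-57.2, -62.6, 0, 1.16, 9.5]
    - [-57.2, -62.6, 0, 1.16, 9.5]
    - [-57.2, -62.6, 0, 1.16, 9.5]
    - [-57.2, -62.6, 0, 1.16, 9.5]
    - [-57.2, -62.6, 0, 1.16, 9.5]
    - [-57.2, -62.6, 0, 1.16, 9.5]
    - [-57.2, -62.6, 0, 1.16, 9.5]
    - [-57.2, -62.6, 0, 1.16, 9.5]
    - [-57.2, -62.6, 0, 1.16, 9.5]
    - [-57.2, -62.6, 2.5, 1.16, 9.5]
    - [-57.2, -62.6, 3, 1.16, 9.5]
    - [-57.2, -62.6, 3, 1.16, 9.5]

```text
clock: 2.22
ee_pos: [533.9, -204.6, 184.7]
ee_rot: [-0.0, 0.69, 0.723, -0.0]
wrist_force: [-0.0, -0.2, -0.3]
width: 94.9
```

Run:
```python
from h import *
st();mv(534,-205,106,0.047)
f=lambda im,x,y,w,h,k:cv2.convertScaleAbs(cv2.resize(im[y:y+h,x:x+w],None,fx=k,fy=k,interpolation=cv2.INTER_CUBIC),alpha=1.6)
t=arm.get_image("top");s=arm.get_image("scene")
cv2.imwrite("pics/z1.png",np.hstack([f(t,320,170,125,125,3.2),f(s,220,150,125,125,3.2)]))
for X in ([531.7,-150.6,140],[536.2,-259.3,140],[543,-155,140]): print(proj("scene",np.array(X)),proj("top",np.array(X)))
```

```text
t 2.23 p [ 533.9 -204.6  184.7] yang 0.046 zax [-0.001  0.    -1.   ] F [-0.  -0.2 -0.3] M [-0.09  0.04  0.02] w 94.9
cm [-0.05  0.01  7.87] roll -0.001
[286.8 211.1] [369.5 219.5]
[263.5 230.9] [411.5 217.5]
[289.  213.1] [371.  215.2]
```

View pics/z1.png

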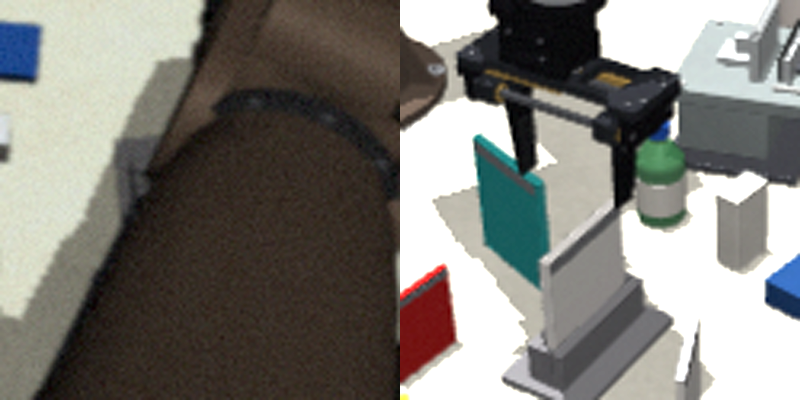

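The view shows the open fingers straddling the panel along world x. The projected descent lands on the middle of the panel's top edge, and the teal decoy is clear to the side.

Call:
servo_tool:
  motion:
    - [0, 0, 3, 0, 9.5]
    - [0, 0, 6, 0, 9.5]
    - [0, 0, 7.9, 0, 9.5]
    - [0, 0, 7.9, 0, 9.5]
    - [0, 0, 7.9, 0, 4]
    - [0, 0, 7.9, 0, 4]
    - [0, 0, 7.9, 0, 2]
    - [0, 0, 7.9, 0, 0.5]
    - [0, 0, 7.9, 0, 0.5]
    - [0, 0, 7.9, 0, 0.5]
    - [0, 0, 7.9, 0, 0.5]
    - [0, 0, 7.9, 0, 0.5]

```text
clock: 3.82
ee_pos: [534.0, -205.0, 105.6]
ee_rot: [-0.0, 0.691, 0.723, 0.0]
wrist_force: [0.4, -0.4, 0.4]
width: 20.9
```

Run:
```python
from h import *
st()
```

```text
t 3.83 p [ 534.  -205.   105.6] yang 0.046 zax [-0.  0. -1.] F [ 0.4 -0.4  0.4] M [-0.07  0.1   0.01] w 20.9
```

Call:
servo_tool:
  motion:
    - [0, 0, 0, 0, 0.5]
    - [0, 0, 0, 0, 0.5]
    - [0, 0, 0, 0, 0.5]
    - [0, 0, 0, 0, 0.5]
    - [0, 0, 0, 0, 0.5]
    - [0, 0, 0, 0, 0.5]
    - [0, 0, -1, 0, 0.5]
    - [0, 0, -2.5, 0, 0.5]
    - [0, 0, -5, 0, 0.5]
    - [0, 0, -9, 0, 0.5]
    - [0, 0, -14, 0, 0.5]
    - [0, 0, -17, 0, 0.5]
    - [0, 0, -17, 0, 0.5]

```text
clock: 5.45
ee_pos: [533.8, -205.1, 278.0]
ee_rot: [0.001, 0.691, 0.723, 0.0]
wrist_force: [-0.7, 0.4, -2.5]
width: 10.1
```

Run:
```python
from h import *
st()
mv(478.8,188.5,275,0.292)
```

```text
t 5.45 p [ 533.8 -205.1  278. ] yang 0.046 zax [ 0.002 -0.002 -1.   ] F [-0.7  0.4 -2.5] M [-0.08  0.09 -0.04] w 10.1
cm [39.57 -3.69  0.22] roll -0.246
```

Run:
```python
from h import *
t=cv2.imread("pics/top0.png")
ex=np.array([np.cos(.292),np.sin(.292)]);ey=np.array([-ex[1],ex[0]]);F=np.array([557.3,213.2])-82*ex
T=lambda x,y:(195+(x-1.5)/4,190+(y-1.5)/4)
for l,p,z in (("black bottom",(168,189),100),("black bot@136",(168,189),136),("black top",(161,167),136),("stop front",(168,211),160),("stop back",(172,225),160)):
    d=ray("top",*T(*p),z)-F; print(l,(d@ex).round(1),(d@ey).round(1))
# brightness profile along clamp x at y=-20..20, rendered at z=130 plane
for z in(100,136,160):
    pr=[]
    for x in np.arange(-30,40,2.):
        v=[]
        for y in np.arange(-25,26,5.):
            P=F+x*ex+y*ey;u=proj("top",np.array([*P,z])).astype(np.float32)
            v.append(cv2.getRectSubPix(t,(1,1),(float(u[0]),float(u[1]))).mean())
        pr.append(int(np.mean(v)))
    print(z,list(zip(range(-30,40,2),pr)))
```

```text
black bottom 18.3 4.6
black bot@136 11.1 -1.2
black top 26.2 -0.5
stop front -7.2 -1.6
stop back -16.4 -1.8
100 [(-30, 87), (-28, 87), (-26, 86), (-24, 86), (-22, 87), (-20, 87), (-18, 86), (-16, 84), (-14, 78), (-12, 64), (-10, 49), (-8, 43), (-6, 53), (-4, 65), (-2, 71), (0, 72), (2, 71), (4, 72), (6, 72), (8, 72), (10, 71), (12, 69), (14, 65), (16, 52), (18, 30), (20, 13), (22, 4), (24, 2), (26, 3), (28, 4), (30, 11), (32, 28), (34, 47), (36, 55), (38, 50)]
136 [(-30, 86), (-28, 86), (-26, 86), (-24, 85), (-22, 83), (-20, 75), (-18, 62), (-16, 47), (-14, 45), (-12, 57), (-10, 68), (-8, 72), (-6, 71), (-4, 71), (-2, 73), (0, 73), (2, 72), (4, 70), (6, 67), (8, 58), (10, 38), (12, 17), (14, 5), (16, 3), (18, 3), (20, 5), (22, 11), (24, 27), (26, 47), (28, 56), (30, 50), (32, 45), (34, 46), (36, 53), (38, 62)]
160 [(-30, 87), (-28, 85), (-26, 83), (-24, 74), (-22, 59), (-20, 46), (-18, 47), (-16, 60), (-14, 69), (-12, 72), (-10, 72), (-8, 72), (-6, 73), (-4, 72), (-2, 71), (0, 69), (2, 64), (4, 49), (6, 26), (8, 10), (10, 3), (12, 3), (14, 3), (16, 7), (18, 21), (20, 41), (22, 56), (24, 53), (26, 47), (28, 46), (30, 52), (32, 60), (34, 66), (36, 68), (38, 69)]
```

Run:
```python
from h import *
ex=np.array([np.cos(.290),np.sin(.290)]);ey=np.array([-ex[1],ex[0]]);F=np.array([557.3,213.2])-82*ex
P=F+.5*ex-2*ey;print(P);mv(*P,278,.290)
```

```text
[479.7750286 187.9784059]
cm [39.52 -3.6  -0.08] roll -0.244
```

Call:
servo_tool:
  motion:
    - [5, -0.5, 0, -0.03, 0.5]
    - [10, -1, 0, -0.06, 0.5]
    - [15, -1.5, 0, -0.1, 0.5]
    - [20, -1.9, 0, -0.14, 0.5]
    - [25, -2.3, 0, -0.18, 0.5]
    - [30, -2.8, 0, -0.22, 0.5]
    - [35, -3.2, 0, -0.244, 0.5]
    - [38.5, -3.55, 0, -0.244, 0.5]
    - [39.5, -3.6, 0, -0.244, 0.5]
    - [39.5, -3.6, 0, -0.244, 0.5]
    - [39.5, -3.6, 0, -0.244, 0.5]

```text
clock: 6.82
ee_pos: [479.9, 186.9, 275.2]
ee_rot: [-0.0, 0.598, 0.802, -0.0]
wrist_force: [-0.6, -0.1, -2.5]
width: 9.9
```

Run:
```python
from h import *
st()
ex=np.array([np.cos(.290),np.sin(.290)]);ey=np.array([-ex[1],ex[0]]);F=np.array([557.3,213.2])-82*ex
P=F+.5*ex-2*ey;mv(*P,195.6,.290)
f=lambda im,x,y,w,h,k:cv2.convertScaleAbs(cv2.resize(im[y:y+h,x:x+w],None,fx=k,fy=k,interpolation=cv2.INTER_CUBIC),alpha=1.6)
t=arm.get_image("top");s=arm.get_image("scene")
cv2.imwrite("pics/z2.png",np.hstack([f(t,180,170,100,125,4),f(s,290,90,100,125,4)]))
```

```text
t 6.83 p [479.9 186.9 275.2] yang 0.289 zax [-0.001 -0.    -1.   ] F [-0.6 -0.1 -2.5] M [-0.07  0.08 -0.01] w 9.9
cm [0.11 0.03 7.96] roll -0.001
```

View pics/z2.png

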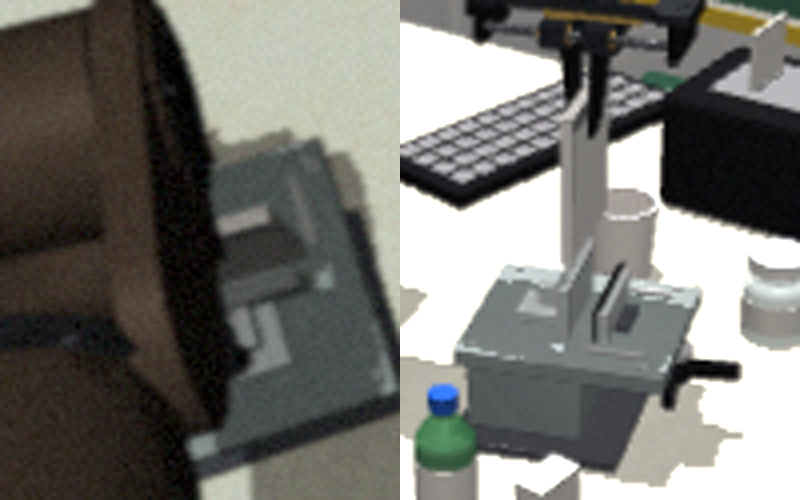

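Run:
```python
from h import *
s=arm.get_image("scene")
x0,y0,k=322,135,10
im=cv2.convertScaleAbs(cv2.resize(s[y0:y0+55,x0:x0+45],None,fx=k,fy=k,interpolation=cv2.INTER_NEAREST),alpha=1.3)
cv2.imwrite("pics/z3.png",im)
p=arm.sense()["ee_pos"];a=.29
ex=np.array([np.cos(a),np.sin(a)]);ey=np.array([-ex[1],ex[0]])
F=np.array([557.3,213.2])-82*ex-1.5*ey
q=lambda o,x,y,z:((proj("scene",np.array([*(o+x*ex+y*ey),z]))-[x0-.5,y0-.5])*k).round().tolist()
print("panel bottom x=-5,5 near",[q(p[:2],x,-55,p[2]-95.6) for x in(-5,5)],"after",[q(p[:2],x,-55,100) for x in(-5,5)])
print("stop top near/far",q(F,-8,-45,160),q(F,-8,45,160),"bottom near",q(F,-8,-45,100))
print("jaw near face bottom(8), top(10.5)",q(F,8,-40,100),q(F,10.5,-40,136),"far top",q(F,10.5,40,136),"front near top",q(F,23.5,-40,136))
print("ledge front",q(F,82,-80,100),q(F,82,80,100))
```

```text
panel bottom x=-5,5 near [[81.0, 210.0], [111.0, 215.0]] after [[81.0, 420.0], [110.0, 425.0]]
stop top near/far [81.0, 246.0] [157.0, 125.0] bottom near [81.0, 402.0]
jaw near face bottom(8), top(10.5) [131.0, 402.0] [139.0, 310.0] far top [204.0, 201.0] front near top [176.0, 316.0]
ledge front [313.0, 496.0] [427.0, 267.0]
```

View pics/z3.png

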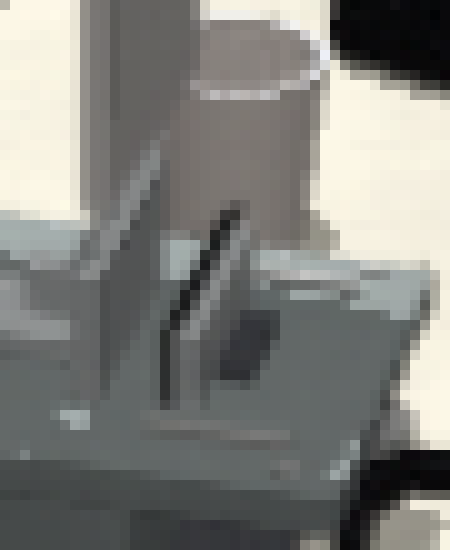

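Call:
servo_tool:
  motion:
    - [0.1, 0.5, 0, 0, 0.5]
    - [0.1, 0.5, 2, 0, 0.5]
    - [0.1, 0.5, 4, 0, 0.5]
    - [0.1, 0.5, 6, 0, 0.5]
    - [0.1, 0.5, 7, 0, 0.5]
    - [0.1, 0.5, 7.5, 0, 0.5]
    - [0.1, 0.5, 7.5, 0, 0.5]

```text
clock: 7.85
ee_pos: [484.6, 190.3, 200.8]
ee_rot: [0.0, 0.598, 0.802, 0.0]
wrist_force: [0.4, -0.0, -2.6]
width: 9.9
```

Run:
```python
from h import *
st()
s=arm.get_image("scene")
x0,y0,k=315,120,8
cv2.imwrite("pics/z4.png",cv2.convertScaleAbs(cv2.resize(s[y0:y0+70,x0:x0+80],None,fx=k,fy=k,interpolation=cv2.INTER_NEAREST),alpha=1.3))
```

```text
t 7.85 p [484.6 190.3 200.8] yang 0.29 zax [ 0.  0. -1.] F [ 0.4 -0.  -2.6] M [-0.07  0.03  0.01] w 9.9
```

View pics/z4.png

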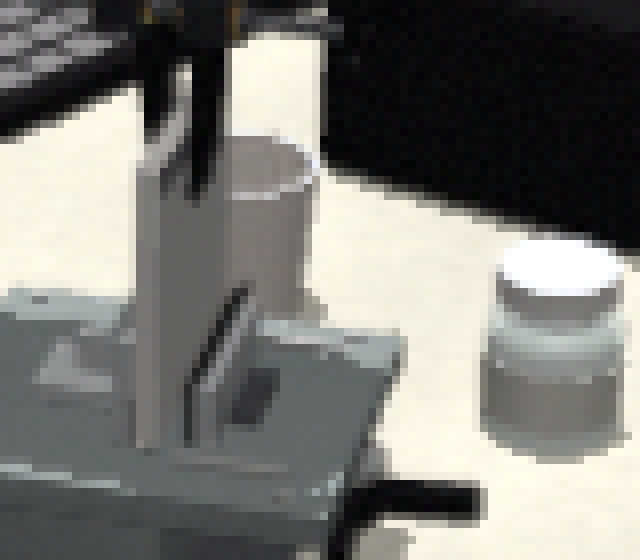

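The panel hangs in the slot in front of the jaw's black face (185,400) with no contact force. I'll lower it to the floor.

Call:
servo_tool:
  motion:
    - [0, 0, 0.2, 0, 0.5]
    - [0, 0, 0.35, 0, 0.5]
    - [0, 0, 0.45, 0, 0.5]
    - [0, 0, 0.5, 0, 0.5]
    - [0, 0, 0.5, 0, 0.5]

```text
clock: 8.52
ee_pos: [484.4, 190.3, 195.6]
ee_rot: [-0.0, 0.598, 0.802, 0.0]
wrist_force: [0.4, 0.2, -1.8]
width: 10.1
```

Call:
servo_tool:
  motion:
    - [0, 0, 0.1, 0, 0.5]
    - [0, 0, 0.15, 0, 0.5]
    - [0, 0, 0.2, 0, 0.5]

```text
clock: 8.9
ee_pos: [484.6, 190.4, 195.5]
ee_rot: [0.001, 0.597, 0.802, 0.001]
wrist_force: [-5.4, -1.2, 23.0]
width: 9.7
```

Call:
servo_tool:
  motion:
    - [0, -0.1, -0.2, 0, 0.5]
    - [0, -0.2, -0.2, 0, 0.5]
    - [0, -0.35, -0.2, 0, 0.5]
    - [0, -0.35, -0.2, 0, 0.5]

```text
clock: 9.4
ee_pos: [482.4, 189.7, 195.9]
ee_rot: [0.001, 0.597, 0.802, 0.001]
wrist_force: [6.4, 2.4, -2.4]
width: 9.9
```

Call:
servo_tool:
  motion:
    - [0, 0.1, 0, 0, 1.0]
    - [0, 0.1, 0, 0, 1.2]
    - [0, 0.1, 0, 0, 1.5]
    - [0, 0.1, 0, 0, 2]
    - [0, 0.1, 0, 0, 3]
    - [0, 0.1, 0, 0, 3]
    - [0, 0.1, 0, 0, 3]
    - [0, 0.1, 0, 0, 3]
    - [0, 0.1, -1, 0, 3]
    - [0, 0.1, -5, 0, 3]
    - [0, 0.1, -9, 0, 3]
    - [0, 0.1, -9, 0, 2]

```text
clock: 10.9
ee_pos: [482.8, 189.9, 288.9]
ee_rot: [0.002, 0.597, 0.802, 0.002]
wrist_force: [0.5, 0.1, -0.5]
width: 24.4
```

Run:
```python
from h import *
st()
```

```text
t 10.9 p [482.8 189.9 288.9] yang 0.29 zax [ 0.006  0.001 -1.   ] F [ 0.5  0.1 -0.5] M [-0.08  0.01 -0.06] w 24.4
```

```bash
cat >> h.py <<'E'
a0=.290;EX=np.array([np.cos(a0),np.sin(a0)]);EY=np.array([-EX[1],EX[0]])
A=np.array([554.4,210.8])
def kn(phi,r=49): return A+r*(np.cos(phi)*EX+np.sin(phi)*EY)
E
python3 - <<'E'
from h import *
mv(*kn(-.55),160,a0+np.pi/2)
mv(*kn(-.55),280,a0+np.pi/2)
print(kn(-.55))
E
```

```text
cm [-2.6  11.56 12.96] roll -1.571
cm [-2.6  11.63  0.96] roll -1.571
[601.75310893 198.20305296]
```

Call:
servo_tool:
  motion:
    - [-1, 5, 0, -0.18, 2]
    - [-2.6, 11.6, 0, -0.36, 0]
    - [-2.6, 11.6, 0, -0.54, 0]
    - [-2.6, 11.6, 0, -0.72, 0]
    - [-2.6, 11.6, 0, -0.9, 0]
    - [-2.6, 11.6, 0, -1.08, 0]
    - [-2.6, 11.6, 0, -1.26, 0]
    - [-2.6, 11.6, 0, -1.44, 0]
    - [-2.6, 11.6, 3, -1.571, 0]
    - [-2.6, 11.6, 8, -1.571, 0]
    - [-2.6, 11.6, 12, -1.571, 0]
    - [-2.6, 11.6, 13, -1.571, 0]
    - [-2.6, 11.6, 13, -1.571, 0]

```text
clock: 12.52
ee_pos: [600.7, 197.9, 155.8]
ee_rot: [-0.0, -0.145, 0.989, 0.0]
wrist_force: [0.3, 0.4, 0.2]
width: 0.4
```

Run:
```python
from h import *
st();mv(*kn(-.55),60,a0+np.pi/2)
s=arm.get_image("scene");t=arm.get_image("top")
f=lambda im,x,y,w,h,k:cv2.convertScaleAbs(cv2.resize(im[y:y+h,x:x+w],None,fx=k,fy=k,interpolation=cv2.INTER_CUBIC),alpha=1.5)
cv2.imwrite("pics/z5.png",np.hstack([f(t,190,180,100,120,4),f(s,300,90,100,120,4)]))
for ph in (.21,-1.36): print([proj("scene",np.array([*kn(ph,r),62])) for r in(17,58)],[proj("top",np.array([*kn(ph,r),62])) for r in(17,58)])
```

```text
t 12.53 p [600.7 197.9 155.8] yang 1.861 zax [-0. -0. -1.] F [0.3 0.4 0.2] M [ 0.05  0.04 -0.  ] w 0.4
cm [-0.11 -0.    9.58] roll 0.0
[array([362.3, 181.8]), array([374.3, 182.3])] [array([233.5, 212.5]), array([227. , 200.1])]
[array([357.2, 184.1]), array([356.8, 190.6])] [array([241.6, 214.8]), array([254.7, 207.8])]
```

View pics/z5.png

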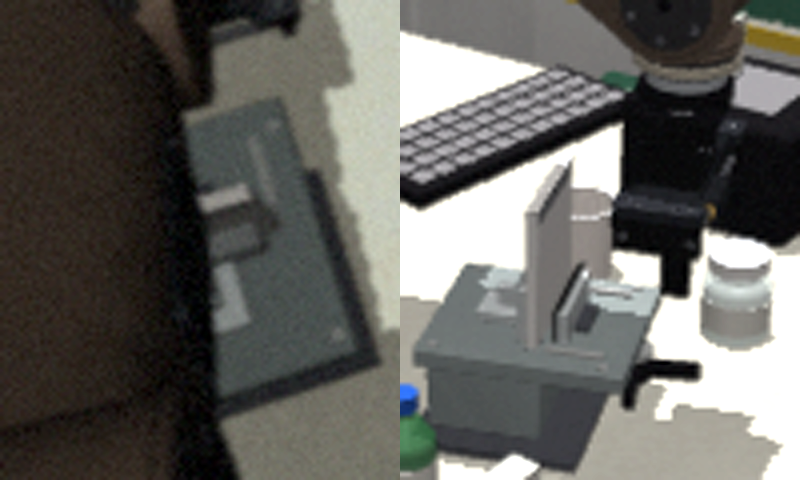

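The panel is standing free in the slot. The spoke tips at crop (700,370) and (628,405) match the predicted ones within a pixel, so I'll go down between these two spokes.

Call:
servo_tool:
  motion:
    - [-0.1, 0, 3, 0, 0]
    - [-0.1, 0, 6, 0, 0]
    - [-0.1, 0, 9, 0, 0]
    - [-0.1, 0, 10.2, 0, 0]
    - [-0.1, 0, 10.2, 0, 0]

```text
clock: 13.25
ee_pos: [601.8, 198.3, 54.2]
ee_rot: [0.0, -0.145, 0.989, 0.0]
wrist_force: [0.9, 0.4, 0.1]
width: 0.1
```

```bash
cat >> h.py <<'E'
def fing():
    s=arm.sense();d=s["ee_pos"][:2]-A;x,y=d@EX,d@EY;r=np.hypot(x,y)
    f=s["wrist_force"][:2];tau=(d[0]*f[1]-d[1]*f[0])/1000
    print("t",round(s["clock"],2),"phi",round(np.arctan2(y,x),3),"r",r.round(1),"z",s["ee_pos"][2].round(1),"F clamp xy",(f@EX).round(1),(f@EY).round(1),"tau",tau.round(3))
def path(ph0,ph1,n,r=49):
    p0=arm.sense()["ee_pos"][:2]; tx=np.array([-np.sin(a0+np.pi/2),np.cos(a0+np.pi/2)])
    print([[round(float((kn(p,r)-p0)@-EX)/10,2),round(float((kn(p,r)-p0)@EY)/10,2),round(float(p),2)] for p in np.linspace(ph0,ph1,n)])
E
python3 - <<'E'
from h import *
st();fing();path(-.5,.75,13)
E
```

```text
t 13.25 p [601.8 198.3  54.2] yang 1.861 zax [ 0.  0. -1.] F [0.9 0.4 0.1] M [0.04 0.03 0.02] w 0.1
t 13.25 phi -0.548 r 49.1 z 54.2 F clamp xy 1.0 0.1 tau 0.03
[[-0.11, 0.21, -0.5], [-0.33, 0.67, -0.4], [-0.51, 1.15, -0.29], [-0.63, 1.64, -0.19], [-0.7, 2.15, -0.08], [-0.71, 2.66, 0.02], [-0.67, 3.17, 0.12], [-0.59, 3.67, 0.23], [-0.44, 4.16, 0.33], [-0.25, 4.63, 0.44], [-0.01, 5.08, 0.54], [0.27, 5.51, 0.65], [0.6, 5.9, 0.75]]
```

Call:
servo_tool:
  motion:
    - [-0.11, 0.21, 0, 0, 0]
    - [-0.33, 0.67, 0, 0, 0]
    - [-0.51, 1.15, 0, 0, 0]
    - [-0.57, 1.4, 0, 0, 0]
    - [-0.63, 1.64, 0, 0, 0]
    - [-0.67, 1.9, 0, 0, 0]
    - [-0.7, 2.15, 0, 0, 0]
    - [-0.71, 2.4, 0, 0, 0]
    - [-0.71, 2.66, 0, 0, 0]
    - [-0.69, 2.92, 0, 0, 0]
    - [-0.67, 3.17, 0, 0, 0]

```text
clock: 14.62
ee_pos: [598.8, 229.4, 53.5]
ee_rot: [-0.0, -0.145, 0.989, -0.001]
wrist_force: [1.2, -7.2, 0.4]
width: 0.8
```

Run:
```python
from h import *
fing();path(.1,.9,17)
```

```text
t 14.62 phi 0.107 r 48.1 z 53.5 F clamp xy -0.9 -7.3 tau -0.342
[[-0.09, -0.03, 0.1], [-0.06, 0.22, 0.15], [-0.02, 0.46, 0.2], [0.04, 0.7, 0.25], [0.1, 0.93, 0.3], [0.18, 1.16, 0.35], [0.27, 1.39, 0.4], [0.37, 1.62, 0.45], [0.49, 1.83, 0.5], [0.61, 2.05, 0.55], [0.74, 2.25, 0.6], [0.88, 2.45, 0.65], [1.04, 2.64, 0.7], [1.2, 2.82, 0.75], [1.37, 3.0, 0.8], [1.55, 3.17, 0.85], [1.74, 3.32, 0.9]]
```

Call:
servo_tool:
  motion:
    - [0.02, 0.23, 0, 0, 0]
    - [0.06, 0.46, 0, 0, 0]
    - [0.12, 0.7, 0, 0, 0]
    - [0.18, 0.93, 0, 0, 0]
    - [0.26, 1.16, 0, 0, 0]

```text
clock: 15.25
ee_pos: [593.5, 239.9, 53.7]
ee_rot: [0.0, -0.145, 0.989, -0.001]
wrist_force: [3.6, -7.4, 0.1]
width: 0.3
```

```bash
python3 -c "
from h import *
fing();path(.3,1.0,15)"
```

```text
t 15.25 phi 0.35 r 48.8 z 53.7 F clamp xy 1.3 -8.1 tau -0.391
[[-0.1, -0.23, 0.3], [-0.02, 0.01, 0.35], [0.07, 0.23, 0.4], [0.17, 0.46, 0.45], [0.28, 0.68, 0.5], [0.4, 0.89, 0.55], [0.54, 1.09, 0.6], [0.68, 1.29, 0.65], [0.83, 1.48, 0.7], [1.0, 1.67, 0.75], [1.17, 1.84, 0.8], [1.35, 2.01, 0.85], [1.53, 2.16, 0.9], [1.73, 2.31, 0.95], [1.93, 2.45, 1.0]]
```

Call:
servo_tool:
  motion:
    - [0.09, 0.23, 0, 0, 0]
    - [0.19, 0.45, 0, 0, 0]

```text
clock: 15.5
ee_pos: [590.6, 243.8, 53.8]
ee_rot: [0.001, -0.145, 0.989, -0.001]
wrist_force: [2.9, -6.4, -0.3]
width: 0.0
```

```bash
python3 -c "
from h import *
fing();path(.4,1.0,13)"
```

```text
t 15.5 phi 0.449 r 49.0 z 53.8 F clamp xy 1.0 -7.0 tau -0.33
[[-0.1, -0.22, 0.4], [0.0, 0.0, 0.45], [0.11, 0.22, 0.5], [0.24, 0.43, 0.55], [0.37, 0.64, 0.6], [0.51, 0.84, 0.65], [0.67, 1.03, 0.7], [0.83, 1.21, 0.75], [1.0, 1.39, 0.8], [1.18, 1.55, 0.85], [1.37, 1.71, 0.9], [1.56, 1.86, 0.95], [1.77, 2.0, 1.0]]
```

Call:
servo_tool:
  motion:
    - [0.11, 0.22, 0, 0, 0]
    - [0.24, 0.43, 0, 0, 0]
    - [0.37, 0.64, 0, 0, 0]
    - [0.52, 0.84, 0, 0, 0]

```text
clock: 16.0
ee_pos: [583.5, 250.6, 53.9]
ee_rot: [0.001, -0.145, 0.989, -0.0]
wrist_force: [4.6, -4.4, -0.0]
width: 0.4
```

```bash
python3 -c "
from h import *
fing();path(.6,1.1,11)"
```

```text
t 16.0 phi 0.649 r 49.3 z 53.9 F clamp xy 3.1 -5.5 tau -0.31
[[-0.12, -0.21, 0.6], [0.03, -0.01, 0.65], [0.18, 0.18, 0.7], [0.34, 0.36, 0.75], [0.51, 0.54, 0.8], [0.69, 0.7, 0.85], [0.88, 0.86, 0.9], [1.08, 1.01, 0.95], [1.28, 1.14, 1.0], [1.49, 1.27, 1.05], [1.71, 1.39, 1.1]]
```

Call:
servo_tool:
  motion:
    - [0.16, 0.19, 0, 0, 0]
    - [0.32, 0.37, 0, 0, 0]
    - [0.49, 0.55, 0, 0, 0]
    - [0.67, 0.71, 0, 0, 0]

```text
clock: 16.5
ee_pos: [575.3, 255.7, 54.0]
ee_rot: [0.001, -0.145, 0.989, -0.0]
wrist_force: [5.2, -3.4, -0.0]
width: 0.7
```

```bash
python3 -c "
from h import *
fing();path(.8,1.1,7)"
```

```text
t 16.5 phi 0.844 r 49.5 z 54.0 F clamp xy 4.0 -4.8 tau -0.305
[[-0.12, -0.19, 0.8], [0.06, -0.02, 0.85], [0.24, 0.14, 0.9], [0.44, 0.28, 0.95], [0.64, 0.42, 1.0], [0.85, 0.55, 1.05], [1.07, 0.67, 1.1]]
```

Call:
servo_tool:
  motion:
    - [0.18, 0.16, 0, 0, 0]
    - [0.38, 0.3, 0, 0, 0]
    - [0.58, 0.44, 0, 0, 0]

```text
clock: 16.88
ee_pos: [568.6, 258.4, 54.0]
ee_rot: [0.001, -0.145, 0.989, -0.0]
wrist_force: [5.6, -2.8, -0.1]
width: 0.3
```

```bash
python3 -c "
from h import *
fing();path(.95,1.1,4)
for p in(.8,-.1,-.5,-.75):mv(*kn(p),130,a0+np.pi/2)"
```

```text
t 16.88 phi 0.99 r 49.6 z 54.0 F clamp xy 4.5 -4.3 tau -0.304
[[-0.13, -0.17, 0.95], [0.07, -0.03, 1.0], [0.28, 0.1, 1.05], [0.5, 0.22, 1.1]]
cm [-0.71 -0.64 -7.59] roll 0.0
cm [-2.17 -4.65 -7.59] roll 0.0
cm [-1.6  -6.51 -7.59] roll 0.0
cm [-0.88 -7.5  -7.59] roll 0.0
```

Call:
servo_tool:
  motion:
    - [-0.3, -0.3, 0, 0, 0]
    - [-0.3, -0.3, -2, 0, 0]
    - [-0.3, -0.3, -3.5, 0, 0]
    - [-0.5, -2, -3.5, 0, 0]
    - [-0.7, -5, -3.5, 0, 0]
    - [-0.7, -7.6, -3.5, 0, 0]
    - [-0.7, -7.7, -3.5, 0, 0]
    - [-0.7, -7.7, -2, 0, 0]
    - [-0.7, -7.7, 0, 0, 0]
    - [-0.7, -7.7, 0, 0, 0]

```text
clock: 18.12
ee_pos: [594.8, 187.3, 51.5]
ee_rot: [-0.002, -0.145, 0.989, -0.0]
wrist_force: [0.2, 0.2, -0.5]
width: 0.5
```

```bash
python3 -c "
from h import *
fing();path(-.8,0,17)"
```

```text
t 18.12 phi -0.817 r 46.7 z 51.5 F clamp xy 0.2 0.1 tau 0.012
[[-0.22, -0.11, -0.8], [-0.39, 0.07, -0.75], [-0.55, 0.25, -0.7], [-0.71, 0.44, -0.65], [-0.85, 0.64, -0.6], [-0.98, 0.84, -0.55], [-1.1, 1.06, -0.5], [-1.22, 1.27, -0.45], [-1.32, 1.5, -0.4], [-1.41, 1.73, -0.35], [-1.49, 1.96, -0.3], [-1.55, 2.19, -0.25], [-1.61, 2.43, -0.2], [-1.65, 2.67, -0.15], [-1.68, 2.92, -0.1], [-1.7, 3.16, -0.05], [-1.7, 3.41, 0.0]]
```

Call:
servo_tool:
  motion:
    - [-0.3, 0, 0, 0, 0]
    - [-0.55, 0.25, 0, 0, 0]
    - [-0.71, 0.44, 0, 0, 0]
    - [-0.85, 0.64, 0, 0, 0]
    - [-0.98, 0.84, 0, 0, 0]

```text
clock: 18.75
ee_pos: [603.1, 197.9, 53.8]
ee_rot: [0.0, -0.145, 0.989, 0.0]
wrist_force: [-0.4, 0.3, 0.3]
width: 0.5
```

```bash
python3 -c "
from h import *
fing();path(-.6,0,13)"
```

```text
t 18.75 phi -0.549 r 50.4 z 53.8 F clamp xy -0.3 0.4 tau 0.012
[[0.25, -0.14, -0.6], [0.12, 0.07, -0.55], [-0.0, 0.28, -0.5], [-0.12, 0.5, -0.45], [-0.22, 0.72, -0.4], [-0.31, 0.95, -0.35], [-0.38, 1.18, -0.3], [-0.45, 1.42, -0.25], [-0.51, 1.66, -0.2], [-0.55, 1.9, -0.15], [-0.58, 2.14, -0.1], [-0.6, 2.38, -0.05], [-0.6, 2.63, 0.0]]
```

Call:
servo_tool:
  motion:
    - [0, 0.28, 0, 0, 0]
    - [-0.12, 0.5, 0, 0, 0]
    - [-0.22, 0.72, 0, 0, 0]

```text
clock: 19.12
ee_pos: [603.1, 205.4, 53.7]
ee_rot: [0.0, -0.145, 0.989, 0.0]
wrist_force: [-1.1, 0.1, 0.2]
width: 0.3
```

```bash
python3 -c "
from h import *
fing();path(-.4,.2,13)"
```

```text
t 19.12 phi -0.4 r 49.0 z 53.7 F clamp xy -1.1 0.4 tau -0.002
[[0.0, 0.0, -0.4], [-0.09, 0.23, -0.35], [-0.17, 0.46, -0.3], [-0.23, 0.7, -0.25], [-0.29, 0.94, -0.2], [-0.33, 1.18, -0.15], [-0.36, 1.42, -0.1], [-0.38, 1.67, -0.05], [-0.39, 1.91, 0.0], [-0.38, 2.16, 0.05], [-0.36, 2.4, 0.1], [-0.33, 2.64, 0.15], [-0.29, 2.88, 0.2]]
```

Call:
servo_tool:
  motion:
    - [-0.09, 0.23, 0, 0, 0]
    - [-0.17, 0.46, 0, 0, 0]
    - [-0.23, 0.7, 0, 0, 0]

```text
clock: 19.5
ee_pos: [602.7, 212.0, 53.5]
ee_rot: [-0.001, -0.145, 0.989, -0.0]
wrist_force: [-3.4, -6.1, 1.0]
width: 0.6
```

```bash
python3 -c "
from h import *
fing()"
```

```text
t 19.5 phi -0.265 r 48.3 z 53.5 F clamp xy -5.0 -4.9 tau -0.291
```

Call:
servo_tool:
  motion:
    - [-0.06, 0.24, 0, 0, 0]
    - [-0.1, 0.48, 0, 0, 0]

```text
clock: 19.75
ee_pos: [602.4, 216.4, 53.4]
ee_rot: [-0.001, -0.145, 0.989, -0.001]
wrist_force: [-1.4, -10.9, 0.6]
width: 0.4
```

```bash
python3 -c "
from h import *
fing()"
```

```text
t 19.75 phi -0.173 r 48.3 z 53.4 F clamp xy -4.5 -10.1 tau -0.517
```

Call:
servo_tool:
  motion:
    - [-0.02, 0.13, 0, 0, 0]

```text
clock: 19.88
ee_pos: [602.2, 217.5, 53.4]
ee_rot: [-0.001, -0.145, 0.989, -0.001]
wrist_force: [-2.0, -11.3, 0.7]
width: 0.7
```

```bash
python3 -c "
from h import *
fing()"
```

```text
t 19.88 phi -0.15 r 48.3 z 53.4 F clamp xy -5.1 -10.3 tau -0.527
```

Run:
```python
from h import *
s=arm.get_image("scene");fing()
x0,y0,k=315,120,8
cv2.imwrite("pics/z6.png",cv2.convertScaleAbs(cv2.resize(s[y0:y0+70,x0:x0+80],None,fx=k,fy=k,interpolation=cv2.INTER_NEAREST),alpha=1.3))
```

```text
t 19.93 phi -0.148 r 48.2 z 53.4 F clamp xy -3.8 -9.3 tau -0.472
```

View pics/z6.png

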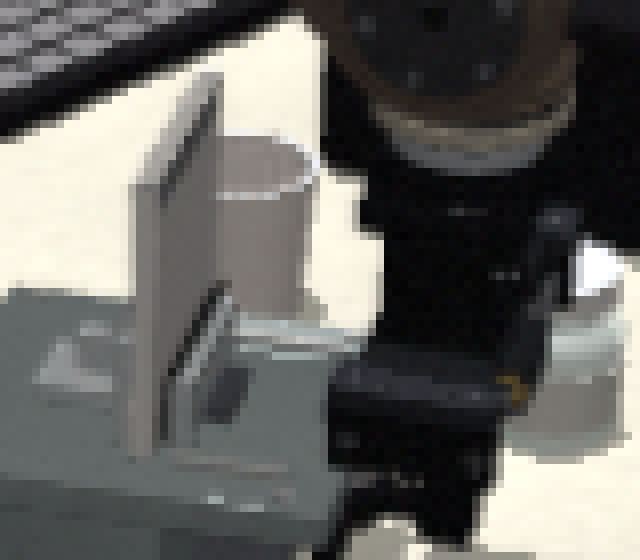

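The picture shows the jaw's face at (163,430) up against the panel, and the panel still upright. The torque estimate has risen from about 0.30 to about 0.5. Geometrically the knob can have borne for 0.25 rad at most (about 24 N), so I'll take one small step more to confirm the climb.

Call:
servo_tool:
  motion:
    - [-0.02, 0.13, 0, 0, 0]
    - [-0.03, 0.26, 0, 0, 0]

```text
clock: 20.18
ee_pos: [601.8, 219.8, 53.4]
ee_rot: [-0.001, -0.145, 0.989, -0.001]
wrist_force: [-1.8, -13.2, 1.8]
width: 0.4
```

```bash
python3 -c "
from h import *
fing();st()"
```

```text
t 20.18 phi -0.103 r 48.2 z 53.4 F clamp xy -5.5 -12.1 tau -0.608
t 20.18 p [601.8 219.8  53.4] yang 1.861 zax [-0.002 -0.002 -1.   ] F [ -1.8 -13.2   1.8] M [-2.19  0.26  0.17] w 0.4
```

The torque is clearly climbing (about 0.56 N m corrected, at or just above the firm band), so I'll stop and back off.

Call:
servo_tool:
  motion:
    - [-0.1, -0.4, 0, 0, 0]
    - [-0.1, -1.0, 0, 0, 0]
    - [-0.1, -1.0, -2, 0, 0]
    - [-0.1, -1.0, -6, 0, 0]
    - [-0.1, -1.0, -11, 0, 0]
    - [-3, -1.0, -17, 0, 0]
    - [-8, -1.0, -22, 0, 0]
    - [-8, -1, -22, 0, 0]
    - [-8, -1, -22, 0, 0]

```text
clock: 21.3
ee_pos: [682.1, 234.7, 273.8]
ee_rot: [0.0, -0.145, 0.989, 0.0]
wrist_force: [0.6, -0.6, -1.4]
width: 0.5
```

Run:
```python
from h import *
st();s=arm.get_image("scene")
f=lambda im,x,y,w,h,k:cv2.convertScaleAbs(cv2.resize(im[y:y+h,x:x+w],None,fx=k,fy=k,interpolation=cv2.INTER_NEAREST),alpha=1.3)
cv2.imwrite("pics/z7.png",f(s,305,110,90,75,8))
```

```text
t 21.3 p [682.1 234.7 273.8] yang 1.861 zax [ 0.001  0.001 -1.   ] F [ 0.6 -0.6 -1.4] M [ 0.08 -0.   -0.  ] w 0.5
```

View pics/z7.png

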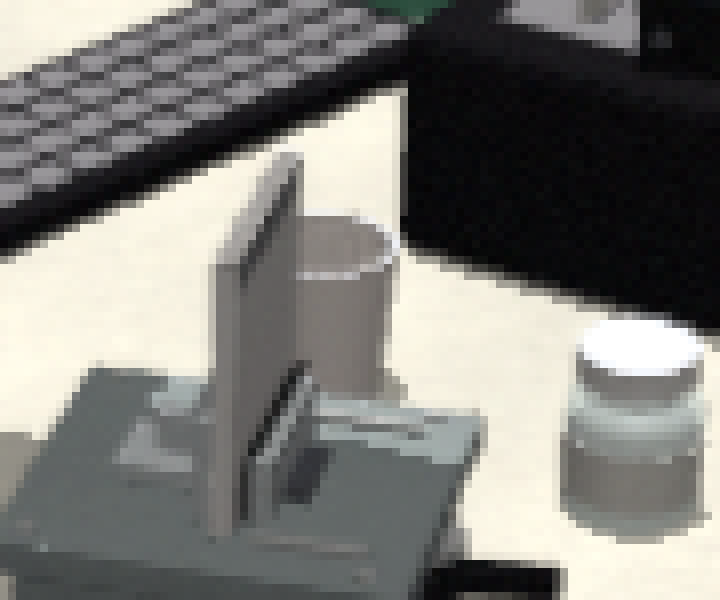

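Run:
```python
from h import *
z4=cv2.imread("pics/z4.png")[4::8,4::8];z7=cv2.imread("pics/z7.png")[4::8,4::8];z6=cv2.imread("pics/z6.png")[4::8,4::8]
def edge(im,x0,y0,rows,lo,hi):
    g=im.astype(float).mean(2);o=[]
    for v in rows:
        r=g[v-y0,lo-x0:hi-x0];d=np.abs(np.diff(r));d[d<8]=0
        o.append(lo+.5+(d*np.arange(len(d))).sum()/max(d.sum(),1))
    p=np.polyfit(rows,o,1);return p[0].round(4),np.round(o,1)
print("held",edge(z4,315,120,np.arange(143,155),329,335))
print("grip",edge(z6,315,120,np.arange(145,155),328,335))
print("end",edge(z7,305,110,np.arange(145,155),328,335))
b=np.array([474,135.]) 
for z in(110,220):print(proj("scene",np.array([*(A-75*EX-55*EY),z])),proj("scene",np.array([*(A-75*EX-55*EY+EX*.05*(z-110)),z])))
```

```text
held (np.float64(0.0046), array([331.4, 331.4, 331.4, 331.4, 331.4, 331.4, 331.4, 331.4, 331.4,
       331.4, 331.4, 331.5]))
grip (np.float64(-0.0071), array([331.2, 331.1, 331.1, 331.2, 331.1, 331. , 331.1, 331.1, 331.3,
       331. ]))
end (np.float64(0.025), array([331.2, 331.2, 331.1, 331.1, 331.1, 331.2, 331.3, 331.3, 331.3,
       331.4]))
[332.  174.1] [332.  174.1]
[332.2 144.7] [333.8 144.9]
```

Run:
```python
from h import *
z4=cv2.imread("pics/z4.png")[4::8,4::8].mean(2).astype(int);z7=cv2.imread("pics/z7.png")[4::8,4::8].mean(2).astype(int)
for v in range(142,178,3): print(v,z4[v-120,327-315:340-315],z7[v-110,327-305:340-305])
```

```text
142 [241 240 240 242 224 127 119 115  56  68  94  67   9] [241 239 240 240 226 178 157 149  82  58  82  96  97]
145 [238 237 237 236 222 125 120 121  98  98  98  92  70] [236 236 238 229 183 118 117 105  72  96  96  96  95]
148 [240 238 236 238 223 126 119 119  99  98  98  97  98] [240 237 236 230 186 118 118 112  96  97  96  95  95]
151 [240 240 241 241 223 118 117 112  98  98  98  98  97] [238 240 240 232 185 117 117 108  96  96  97  95  95]
154 [242 243 242 241 224 118 117 109  97  98  98  98  97] [242 243 241 235 197 118 117 107  97  96  95  96  95]
157 [188 185 188 190 133 118 117 109  98  98  98  98  98] [188 184 188 189 121 117 116 103  95  96  95  96  91]
160 [157 155 128 105 109 118 117 111  98  98  98  98  98] [156 156 128 104 107 117 116  98  95  96  95  84  31]
163 [105 103 100 103 104 117 117 110  98  98  98  98  94] [106 103 102 103 107 118 115  96  95  91  63  41 104]
166 [116 113 100 102 106 117 117 110  98  96  96  85  32] [116 113 100 102 109 118 115  97  85  28  78 143 142]
169 [102 104 102 100 102 117 117 112  98  98  89  44  81] [102 104 100 105 120 117 115  90  45  82 104 100  78]
172 [102 101 100  97  85 118 117 111  98 100  93  47  82] [100 100 100 103 114 118 114  78  47  82 102  97  73]
175 [101  99  92  96  88 130 112 110 101 102  97  71  86] [100  98  91 103 109 118 112  83  83  86  99 102 102]
```

```bash
python3 -c "
from workcell import arm
print(arm.close_job())"
```

```text
the job is handed in; nothing more can be done
None
```

I set the panel in the clamp slot, let go of it, tightened the jaw with two pushes on the knob, then backed the arm away and handed the job in at about 21 s of the 58 s allowed.

- **Placement:** The panel went down until the wrist felt the slot floor (23 N), then I eased off, moved it to the stop and released it. The last picture shows it standing in the slot with the jaw's face against it. It leans by about 0.02 rad, against a limit of 0.06 rad. I did not measure its alignment along the slot after gripping.
- **Grip:** While moving, the knob torque went from about 0.25–0.3 N m turning freely (early readings up to 0.39) to a last reading of 0.61 N m, or about 0.56 after correcting for sideways rubbing. That is slightly above the 0.4–0.5 N m target and under the 0.7 N m crushing limit.
- **Disagreement:** The jaw force was not measured directly. The last torque suggests up to about 40 N. The turn made while the jaw was bearing (at most about 0.3 rad) suggests no more than about 29 N. Both figures are above 10 N and below 60 N.
- **Other checks:** The load on the knob was about 13 N in the last reading, the highest I saw (limit 25 N). I saw no contact with the other goods, but I did not measure their positions again at the end.

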